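# Slide the bow-rest board out to the mark and hold it

### The arm

A 7-joint arm with a two-finger parallel gripper is mounted at the origin on the work surface. World frame = base frame: x ahead of the robot, y to its left, z up, the work surface at z = 0. Lengths are in m, angles in rad, forces in N, time in s.
With the tool pointing down it reaches from about 0.425 to 0.925 m from the base axis. Payload 6.8 kg.
Tool frame: the origin (TCP) lies at the very end of the fingers, on their centre line; the grasp point (between the pads) lies 19 mm behind it (bot.grip_depth is the distance from the TCP to the grasp point, in m); z points along the fingers, y is the direction in which the jaws open and shut (so a half turn about z gives the same grasp; the last joint's range is limited). The gripper opens to 85 mm and grips with 20 to 120 N. Pads are 22 mm wide; open, the fingers measure 114 mm over their backs; the gripper's body (76 mm by 85 mm) begins 54 mm behind the grasp point. The pads swing forward as they close: fully open they stand 13 mm farther back than shut.
Start: joints at [-1.329, 0.477, 0.022, 1.555, -0.011, 1.109, -0.083], TCP at [0.231, 0.634, 0.231] pointing down, gripper open.
Joint ranges: [-2.96, 2.96], [-0.34, 2.1], [-1.41, 1.46], [0.24, 2.44], [-1.37, 4.51], [0.17, 1.92], [-2.96, 2.96]. Speed limits (rad/s): [2.39, 2.39, 3.14, 3.14, 3.14, 3.14, 3.14].

### API

Orientations are given as a unit quaternion [w, x, y, z].
In Python, from station import bot gives the robot as it stands.
- The arm moves only by the tool step_arm, never from a script. Its argument "increments" is a list of rows, each a list of 7 numbers: the shift along the world's x, y, z in m, then the turn, a rotation vector about the world's x, y, z in degrees, then the gripper command: -1 is fully open, 1 is shut, values between are in proportion. In form: [[dx, dy, dz, rx, ry, rz, fingers], ...]. A call has 1 to 10 rows; each row is the pose to reach, as a shift and turn from the pose commanded when the call began; what a row does not reach only later rows make up. A row lasts 1/12 s, in which the tool goes at most 41.7 mm and 7.16 degrees, less where a joint would pass 70% of its speed; a pose out of reach is approached as far as the arm can. A call with a gripper value outside its range is refused whole. The fingers move at their own pace and stop on an object; "force" is the grip in N (left out, the last holds). Time passes only in rows, so rows that repeat a pose let the fingers close. It gives the time, the measured TCP pose, the force and the opening at its end, in the units of the state.
- bot.get_obs(): the state, without advancing time (a new reading comes with each control period).
- bot.read_camera(name): name is "side" or "top" or "wrist"; returns a dict with "color" (384x512x3 uint8, red, green, blue), "intrinsics" (3x3 intrinsics, pixels), "D" ([k1, k2, p1, p2, k3] as OpenCV has them; the pictures are not rectified), "extrinsics" (4x4, takes a point from camera to world coordinates). Camera axes: x right, y up, looking along -z (the intrinsics and any distortion apply to the point x, -y, -z); pixel columns grow to the right and rows downward; lengths in m; the calibration is good to about 2 mm. A picture is of the moment at which its call begins. There is no depth.
- bot.hand_in(): hands the job in, once; it reports no verdict.
Trained networks look in the newest picture that a camera, given by its name, has taken for a name from the list of things; names that differ only in an ending like _2 or _b are one class to them, and where a whole thing is asked for, a point or a joint stands for the part that bears it (a point fixed in the world has none). Each returns a list of dicts, best first, with "conf" (0 to 1); they miss things now and then, are a little off and sometimes report something else, mostly with a low value. They report only what shows in the picture. A call takes as long as a camera call. They do not tell look-alikes from the thing itself.
- bot.recognise(thing, camera): "location" ([column, row] as shares, 0 to 1, of the picture: columns of its width, rows of its height, amid what is visible of it).
- bot.place_of(thing, camera): "location" ([column, row] as shares, 0 to 1, of the picture: columns of its width, rows of its height: a listed point, or the origin of a listed thing).
The state is a dict: "t": time; "q": joint angles; "joint_vel": joint speeds; "joint_torque": joint torques, N m; "eef_pos": TCP position; "tool_rot": TCP orientation; "contact_force": force on the tool from outside, world axes, zero at the start; "torque": the same for the moment, N m; "gripper_width": opening from 0.0 (shut) to 1.0 (fully open).
Only numpy, scipy, OpenCV 4.12 (cv2) and the standard library are available. Lean on these libraries where they do the work, as an engineer would, in place of code of your own. Each camera call takes 0.05 s, during which the arm holds its last target.

### The job

Draw the steel locking pin straight up out of the pull-out bow-rest board and park it upright in the open notch of the block on the stand's side, collar resting on the block, and let it go. Then slide the board outward along its guides until its front end is level with the pointer blade of the marking post; out there it would tip off the stand, so finish while still holding the board with the gripper, flat on the stand and still. Leave the other things on the bench where they are and never let the board tip.

Things in the scene. Friction and masses are not known exactly. Their poses are not given: they have to be found in the camera images.
- stand: Fixed light-wood stand, 310 x 102 mm, flat top 90 mm above the table. Origin at table height on its centre line; +x = outward sliding direction, y across, z up. Runs from x = -200 to x = +110 mm. Guide rails along both sides rise 10 mm above the top, 3 mm play each side of the board. Vertical bore 12.5 mm wide, 50 mm deep at x = -30, y = 0. Notch block on the +y side (towards the robot).
- stand_edge (a point): Middle of the stand's outer top edge (stand x = 110, z = 90 mm), over which the board slides out. Axes as the stand.
- notch (a point): Middle of the parking notch's mouth, on the top face (90 mm above the table) of the notch block, at stand x = -90, y = 90 mm. The notch is an upright slot 15 mm wide along stand x, from y = 72 (closed end) to y = 115 mm (open side), 60 mm deep. Block: 60 mm along x. The pin's shank drops in from above; its collar rests on the block's top.
- pin: The pin's frame: origin at the centre of its lower tip, z up along the pin.
- pin_grip (a point): Loose steel pin, 120 g, upright in the bore through board and stand. Point at the centre of its upright knob, 20 mm diameter, 44 mm tall. Below it a collar 26 mm diameter, 6 mm thick, underside 28 mm below this point; then the shank, 10 mm diameter, 50 mm long, tip 78 mm below this point. Start: collar on the board, point 133 mm above the table; parked: 118 mm.
- board: Loose plywood board, 340 x 80 x 15 mm, about 0.4 kg, flat on the stand between the rails, pinned until the pin is drawn; then slides with ordinary wood friction. Origin at the centre of its underside, x towards its front (outward), z up. Carries the cleat at the rear, the bow cradle at the front. Its balance point lies about 29 mm in front of its middle.
- board_cleat (a point): Centre of the dark wood cleat (upright handle block) at the board's rear: 20 mm thick along the board, 56 mm across, 45 mm tall, standing on the board's top. Centre 127.5 mm above the table when the board lies on the stand; board top 22.5 mm lower. 305 mm behind the front end. Axes as the board.
- board_front (a point): Middle of the board's front end face, 97.5 mm above the table. A dark wood bow cradle, up to 77 mm above the board's underside, stands just behind it. At the start 20 mm beyond the stand's outer edge; at the mark 175 to 205 mm beyond it, where the board tips down if not held.
- mark (a point): Tip of the steel pointer blade (3 mm thick) on the fixed marking post, 12 mm clear of the board's side away from the robot, 97.5 mm above the table; axes as the stand. The board's front end is to be level with it along stand x. Post 136 mm tall on a 60 x 50 mm foot.
- bottle: Bystander: green glass bottle, 60 mm diameter, 190 mm tall, standing behind the stand; origin under its centre.
- jar: Bystander: small clear jar, 60 mm diameter, 70 mm tall; origin under its centre.
- tape: Bystander: roll, 90 mm diameter, 22 mm tall, lying flat; origin under its centre.
- brush: Bystander: hand brush lying on the table under the board's path; leave it.
- screwdriver: Bystander: screwdriver lying on the table beyond the stand, parallel to it.
- wrench: Bystander: open wrench lying on the table to the robot's left.
- cup: Bystander: white mug, 80 mm diameter, 90 mm tall, to the right; origin under its centre.
There are look-alikes about, which are no part of the job. Leave any pink or red look-alike of the pin alone.

How it is judged:
By the outcome, as a careful person would: the job done as asked, in the order asked, and still so for the second after the job is handed in, while the arm keeps its last pose, push and grip.
It also fails if it takes over 56 s, if anything falls off the work surface, if the arm or the gripper's body presses on something with over 40 N, if the wrist force passes 120 N, or if a joint passes its speed limit or range.

## Working session

There is one attempt and no reset: what is moved stays moved. The work goes in short steps, Python scripts to look and compute and a tool call to move; the robot and the scene stay as the last step left them, time stands still between calls to the robot, and variables do not carry over. Pictures are saved under pics/ and viewed, and the job is handed in when it is done.

Besides the shell and the picture viewer there is one more tool, called after ">>>" as name(argument=value, ...) on one line, values as JSON. step_arm: Moves the arm, as the interface text tells. Its arguments: {"type":"object","properties":{"increments":{"type":"array","items":{"type":"array","items":{"type":"number"}}},"force":{"type":"number"}},"required":["increments"]}

```bash
ls; mkdir -p pics
cat > h.py <<'E'
from station import bot
import numpy as np, cv2
def snap(c,fn=None):
    r=bot.read_camera(c)
    if fn: cv2.imwrite('pics/'+fn,cv2.cvtColor(r['color'],cv2.COLOR_RGB2BGR))
    return r
def ray(r,uv):
    K=np.array(r['intrinsics'],float);D=np.array(r['D'],float);E=np.array(r['extrinsics'],float)
    p=cv2.undistortPoints(np.array([[uv]],float),K,D)[0,0]
    d=E[:3,:3]@np.array([p[0],-p[1],-1.0]);return E[:3,3],d/np.linalg.norm(d)
def atz(r,uv,z):
    o,d=ray(r,uv);return o+d*(z-o[2])/d[2]
def proj(r,P):
    K=np.array(r['intrinsics'],float);D=np.array(r['D'],float);E=np.linalg.inv(np.array(r['extrinsics'],float))
    p=E[:3,:3]@np.array(P)+E[:3,3];p=np.array([p[0],-p[1],-p[2]])
    return cv2.projectPoints(p.reshape(1,1,3),np.zeros(3),np.zeros(3),K,D)[0][0,0]
def tri(obs):
    A=np.zeros((3,3));b=np.zeros(3);L=[]
    for r,uv in obs:
        o,d=ray(r,uv);M=np.eye(3)-np.outer(d,d);A+=M;b+=M@o;L.append((o,M))
    x=np.linalg.solve(A,b);return x,[np.linalg.norm(M@(x-o)) for o,M in L]
def px(l): return np.array(l)*[512,384]
E
python3 - <<'E'
from h import *
np.set_printoptions(precision=4,suppress=True)
R={c:snap(c,c+'0.png') for c in('side','top','wrist')}
print(bot.get_obs()['t'])
for c in('side','top'): print(c,R[c]['extrinsics'])
H=dict(pin_grip=.133,board_cleat=.1275,board_front=.0975,mark=.0975,notch=.09,stand_edge=.09)
for th,z in H.items():
    for c in('top','side'):
        for d in bot.place_of(th,c)[:4]:
            p=px(d['location']);print(th,c,p,round(d['conf'],2),atz(R[c],p,z))
print(bot.get_obs()['t'])
E
```

```text
pics
0.15
side [[ 0.7269  0.3485 -0.5918 -0.1109]
 [-0.6866  0.3503 -0.6371 -0.7178]
 [-0.0147  0.8694  0.4939  0.6841]
 [ 0.      0.      0.      1.    ]]
top [[-0.0043  0.9822 -0.1879  0.2994]
 [-0.9999 -0.0059 -0.0083 -0.0078]
 [-0.0093  0.1879  0.9821  1.527 ]
 [ 0.      0.      0.      1.    ]]
pin_grip top [258.9184 233.3952] 0.46 [ 0.3899 -0.0119  0.133 ]
pin_grip top [264.4992 223.6032] 0.39 [ 0.4226 -0.0309  0.133 ]
pin_grip side [272.9984 197.9136] 0.62 [ 0.5616 -0.0823  0.133 ]
pin_grip side [209.6128 234.0096] 0.59 [ 0.342  -0.0921  0.133 ]
pin_grip side [227.584  224.9088] 0.5 [ 0.3954 -0.0931  0.133 ]
pin_grip side [240.1792 190.3872] 0.4 [0.5273 0.008  0.133 ]
board_cleat top [318.208  189.0048] 0.92 [ 0.5406 -0.2162  0.1275]
board_cleat top [327.4752 168.4992] 0.6 [ 0.6124 -0.2507  0.1275]
board_cleat side [308.0192 221.9904] 0.84 [ 0.5464 -0.2138  0.1275]
board_front top [229.12   178.9056] 0.76 [0.5837 0.0917 0.0975]
board_front side [240.0256 181.4016] 0.87 [0.6046 0.0954 0.0975]
mark top [185.6    158.2848] 0.68 [0.6596 0.2475 0.0975]
mark side [222.8224 160.8192] 0.74 [0.6603 0.2417 0.0975]
notch top [291.6864 211.2   ] 0.96 [ 0.4691 -0.1268  0.09  ]
notch side [259.0208 233.8944] 0.73 [ 0.4647 -0.1284  0.09  ]
stand_edge top [234.1888 179.2896] 0.88 [0.5837 0.0743 0.09  ]
stand_edge side [239.7184 189.5808] 0.97 [0.5793 0.0691 0.09  ]
0.75
```

View pictures.

View pics/side0.png

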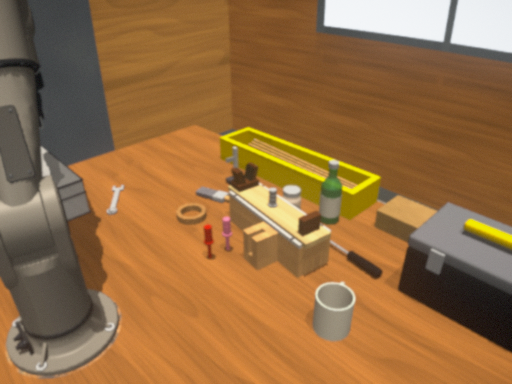

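View pics/top0.png

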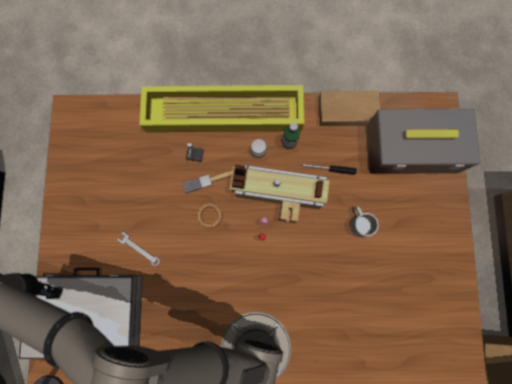

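Run:
```python
import cv2
a=cv2.imread('pics/side0.png');b=cv2.imread('pics/top0.png')
cv2.imwrite('pics/sidec.png',cv2.resize(a[140:270,180:340],None,fx=5,fy=4.6,interpolation=2)[:600])
cv2.imwrite('pics/topc.png',cv2.resize(b[135:255,170:350],None,fx=4.4,fy=4.4,interpolation=2))
```

```text
(no output)
```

View pics/sidec.png

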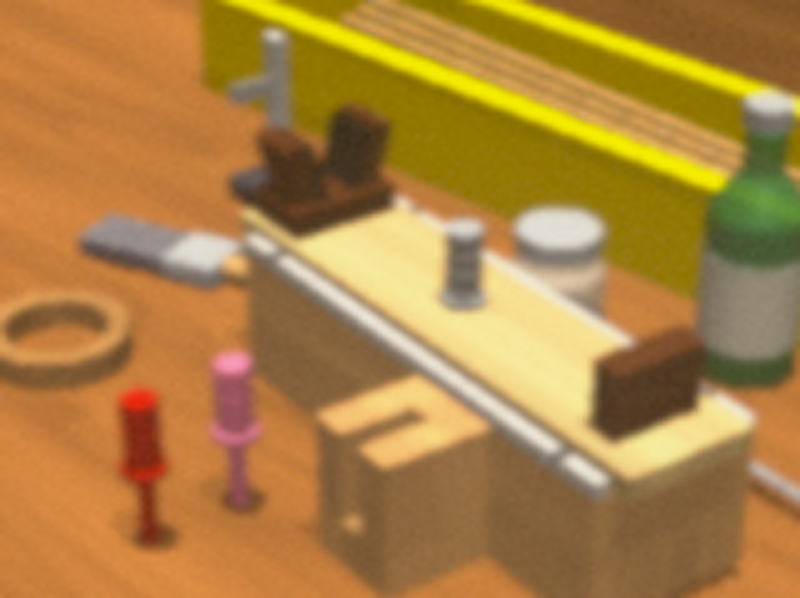

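View pics/topc.png

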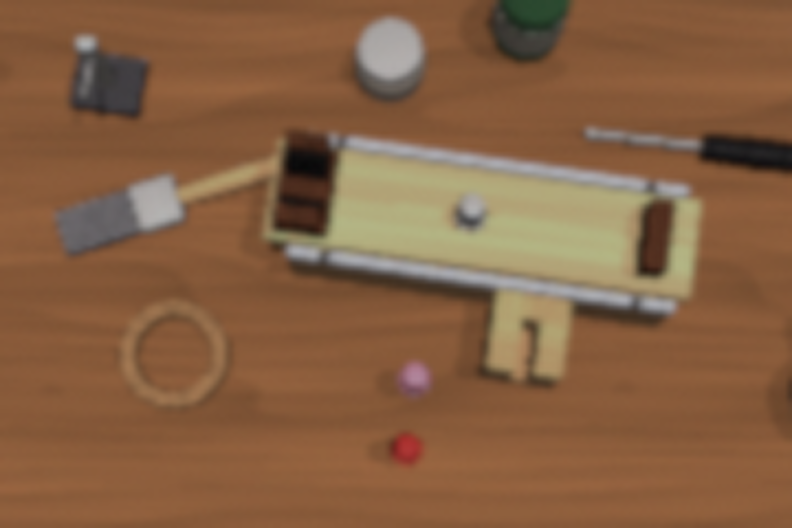

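```bash
cat >> h.py <<'E'
def fit(S,W):
    S=np.array(S)[:,:2];W=np.array(W)[:,:2];sm=S.mean(0);wm=W.mean(0);A=(S-sm);B=(W-wm)
    th=np.arctan2((A[:,0]*B[:,1]-A[:,1]*B[:,0]).sum(),(A*B).sum());R=np.array([[np.cos(th),-np.sin(th)],[np.sin(th),np.cos(th)]])
    return th,R,wm-R@sm
E
python3 - <<'E'
from h import *
np.set_printoptions(precision=4,suppress=True)
T=snap('top');S=snap('side')
o={'pin':((276.8,181.6),(273,198),(-.03,0,.148)),
'cleat':((318.2,189),(308,222),(-.175,0,.1275)),
'front':((229.1,178.9),(240,181.4),(.13,0,.0975)),
'notch':((291.7,211.2),(259,233.9),(-.09,.09,.09)),
'edge':((234.2,179.3),(239.7,189.6),(.11,0,.09)),
'mark':((185.6,158.3),(222.8,160.8),None)}
A=[];B=[]
for n,(t,s,st) in o.items():
    z=st[2] if st else .0975
    x,e=tri([(T,t),(S,s)]);print(n,x,e,atz(T,t,z),atz(S,s,z if n!='pin' else .133))
    if st and n!='pin': A.append(st);B.append((atz(T,t,z)+atz(S,s,z))/2)
th,R,t=fit(A,B);print(np.degrees(th),t)
for n,(tt,ss,st) in o.items():
    if st: 
        p=R@np.array(st[:2])+t; print(n,p,'top',proj(T,[*p,st[2]])-tt,'side',proj(S,[*p,st[2] if n!='pin' else .133])-ss)
m=(atz(T,o['mark'][0],.0975)+atz(S,o['mark'][1],.0975))/2
print('mark stand',R.T@(m[:2]-t))
# overlay
P=[]
for nm,r in(('top',T),('side',S)):
    im=cv2.cvtColor(r['color'],cv2.COLOR_RGB2BGR);im=cv2.resize(im,None,fx=4,fy=4,interpolation=2)
    def d(p,c): 
        q=proj(r,[*(R@np.array(p[:2])+t),p[2]]);cv2.circle(im,tuple(int(v) for v in (q+.5)*4),3,c,-1)
    for x in(-.2,.11):
        for y in(-.051,.051):d((x,y,.09),(0,0,255));d((x,y,.1),(255,0,0))
    for x in(-.21,.13):
        for y in(-.04,.04):d((x,y,.105),(0,255,0))
    for x in(-.12,-.06):
        d((x,.115,.09),(255,0,255))
    d((-.0975,.072,.09),(255,255,0));d((-.0825,.072,.09),(255,255,0));d((-.03,0,.155),(0,255,255))
    c=im[500:1060,680:1400] if nm=='top' else im[540:1080,740:1400]
    cv2.imwrite(f'pics/ov_{nm}.png',c)
E
```

```text
pin [ 0.568  -0.0752  0.1269] [np.float64(0.0007859574495569475), np.float64(0.0007859574495568515)] [ 0.5633 -0.0737  0.148 ] [ 0.5613 -0.0826  0.133 ]
cleat [ 0.5408 -0.2165  0.1312] [np.float64(0.0012176864821015836), np.float64(0.0012176864821014553)] [ 0.5406 -0.2162  0.1275] [ 0.5464 -0.2138  0.1275]
front [0.5878 0.0869 0.1059] [np.float64(0.007082486415805025), np.float64(0.007082486415804964)] [0.5837 0.0918 0.0975] [0.6046 0.0954 0.0975]
notch [ 0.4684 -0.1263  0.0873] [np.float64(0.001212896403867788), np.float64(0.0012128964038677888)] [ 0.4691 -0.1268  0.09  ] [ 0.4647 -0.1284  0.09  ]
edge [0.5843 0.0746 0.0857] [np.float64(0.00019180181030100166), np.float64(0.0001918018103010276)] [0.5836 0.0742 0.09  ] [0.5792 0.069  0.09  ]
mark [0.6618 0.2468 0.095 ] [np.float64(0.0019677134935041796), np.float64(0.0019677134935042325)] [0.6595 0.2475 0.0975] [0.6603 0.2419 0.0975]
82.25152060689615 [ 0.5696 -0.0412]
pin [ 0.5656 -0.0709] top [-0.8254 -0.6404] side [-2.0672 -2.1879]
cleat [ 0.546  -0.2146] top [-0.5216 -1.5612] side [0.1762 0.1962]
front [0.5871 0.0876] top [ 1.1865 -0.9621] side [-2.5915  2.867 ]
notch [ 0.4683 -0.1182] top [-2.4686  0.2311] side [-1.8366 -2.3144]
edge [0.5844 0.0678] top [ 1.8118 -0.2323] side [ 1.5997 -0.4774]
mark stand [ 0.2954 -0.0509]
```

View pics/ov_top.png

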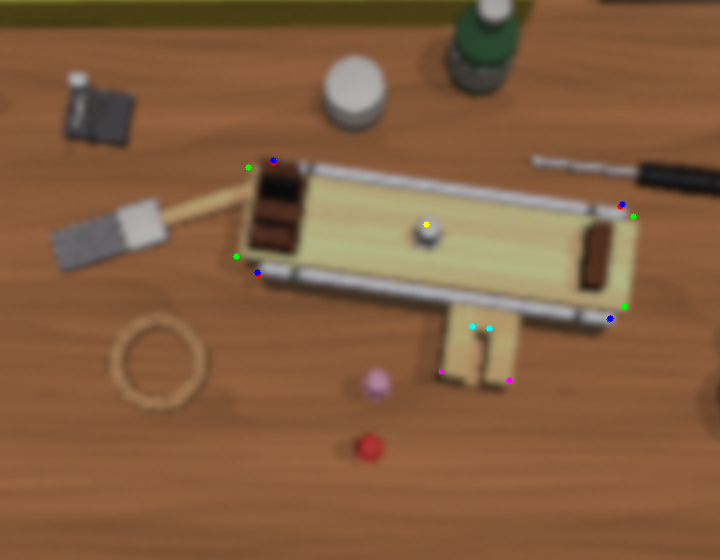

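View pics/ov_side.png

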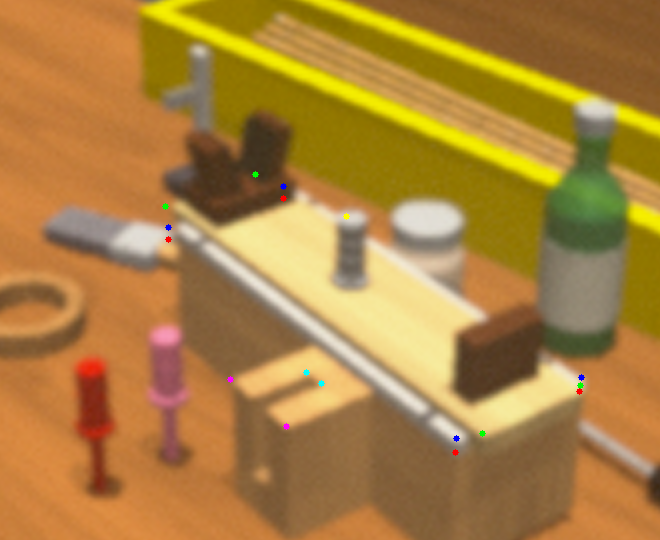

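Run:
```python
from h import *
np.set_printoptions(precision=4,suppress=True)
o=bot.get_obs();print(o,bot.grip_depth);w=snap('wrist');print(w['extrinsics'],w['intrinsics'],w['D'])
```

```text
{'t': 0.85, 'q': array([-1.3291,  0.477 ,  0.0224,  1.5554, -0.0115,  1.1093, -0.0831]), 'joint_vel': array([-0.0004, -0.0005,  0.0001, -0.0025,  0.0007, -0.0001,  0.0008]), 'joint_torque': array([ -0.0005, -59.6287,   1.6061, -28.1541,   0.0124,   0.0015,
        -0.    ]), 'eef_pos': array([0.2313, 0.6341, 0.2313]), 'tool_rot': array([0.    , 0.174 , 0.9847, 0.    ]), 'contact_force': array([ 0.4153, -0.6783,  0.2569]), 'torque': array([0.0079, 0.0312, 0.0124]), 'gripper_width': 1.002492371208909} 0.0187
[[ 0.3424 -0.8923 -0.2944  0.1553]
 [ 0.9396  0.325   0.1077  0.6613]
 [-0.0004 -0.3135  0.9496  0.3748]
 [ 0.      0.      0.      1.    ]] [[265.2527   0.     254.5045]
 [  0.     265.2527 192.0698]
 [  0.       0.       1.    ]] [0.0193 0.     0.     0.     0.    ]
```

View pics/wrist0.png

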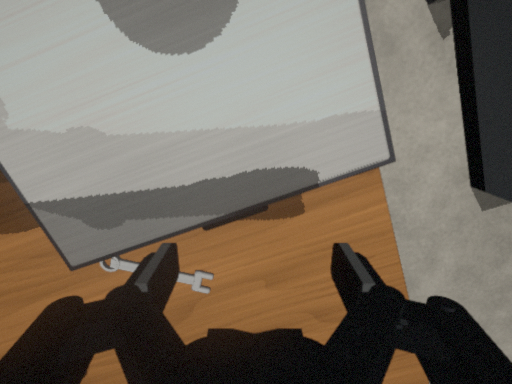

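>>> step_arm(increments=[[0.01,-0.03,0.03,0,0,3,-1],[0.03,-0.06,0.05,0,0,6,-1],[0.045,-0.095,0.06,0,0,9,-1],[0.06,-0.13,0.07,0,0,13,-1],[0.077,-0.165,0.07,0,0,13,-1],[0.094,-0.2,0.07,0,0,13,-1],[0.111,-0.235,0.07,0,0,13,-1],[0.128,-0.27,0.07,0,0,13,-1],[0.145,-0.305,0.07,0,0,13,-1],[0.162,-0.34,0.07,0,0,13,-1]])

```text
t: 1.73
eef_pos: [0.3938, 0.2923, 0.3016]
tool_rot: [0.0, 0.061, 0.998, 0.0]
contact_force: [1.1, -0.5, -0.2]
gripper_width: 0.995
```

>>> step_arm(increments=[[0.017,-0.035,0,0,0,0,-1],[0.034,-0.07,0,0,0,0,-1],[0.051,-0.105,0,0,0,0,-1],[0.068,-0.14,0,0,0,0,-1],[0.085,-0.175,0,0,0,0,-1],[0.102,-0.21,0,0,0,0,-1],[0.119,-0.245,0,0,0,0,-1],[0.136,-0.28,0,0,0,0,-1],[0.153,-0.315,0,0,0,0,-1],[0.17,-0.35,0,0,0,0,-1]])

```text
t: 2.57
eef_pos: [0.5639, -0.0576, 0.3017]
tool_rot: [0.0, 0.061, 0.998, 0.0]
contact_force: [-0.2, 0.4, -0.3]
gripper_width: 1.0
```

>>> step_arm(increments=[[0,-0.02,0,0,0,0,-1],[0,-0.02,0,0,0,0,-1],[0,-0.02,0,0,0,0,-1],[0,-0.02,0,0,0,0,-1]])

```text
t: 2.9
eef_pos: [0.5632, -0.0748, 0.3012]
tool_rot: [-0.0, 0.061, 0.998, 0.0]
contact_force: [1.3, -0.2, 0.4]
gripper_width: 1.001
```

Run:
```python
from h import *
np.set_printoptions(precision=4,suppress=True)
w=snap('wrist','w1.png');o=bot.get_obs();print(o['t'],o['eef_pos'],o['tool_rot'],o['q'])
for th,z in dict(pin_grip=.133,board_cleat=.1275,board_front=.0975,notch=.09,stand_edge=.09,mark=.0975).items():
    for d in bot.place_of(th,'wrist')[:4]:
        p=px(d['location']);print(th,p,round(d['conf'],2),atz(w,p,z))
```

```text
2.95 [ 0.5632 -0.0742  0.3012] [-0.0001  0.0604  0.9982  0.0005] [-0.3609  0.2515  0.4687  1.7554 -0.1237  1.164   1.5942]
pin_grip [253.3888 174.6048] 0.82 [ 0.5627 -0.0765  0.133 ]
pin_grip [279.296   10.7904] 0.75 [ 0.398 -0.03   0.133]
board_cleat [132.9152 172.416 ] 0.73 [ 0.5435 -0.2227  0.1275]
board_front [374.3744 173.7984] 0.75 [0.5905 0.0836 0.0975]
notch [211.3024 100.8   ] 0.82 [ 0.4721 -0.119   0.09  ]
mark [482.5088 213.312 ] 0.83 [0.6662 0.2329 0.0975]
mark [135.9872 173.9904] 0.65 [ 0.5518 -0.2341  0.0975]
```

View pics/w1.png

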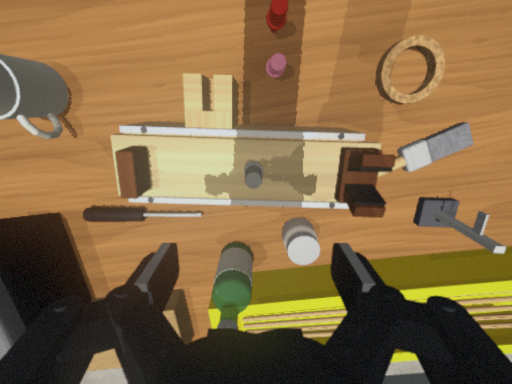

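Run:
```python
import cv2
a=cv2.imread('pics/w1.png')
cv2.imwrite('pics/w1a.png',cv2.resize(a[60:225,95:260],None,fx=3.6,fy=3.6,interpolation=2))
cv2.imwrite('pics/w1b.png',cv2.resize(a[110:270,230:510],None,fx=2.8,fy=2.8,interpolation=2))
```

```text
(no output)
```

View pics/w1a.png

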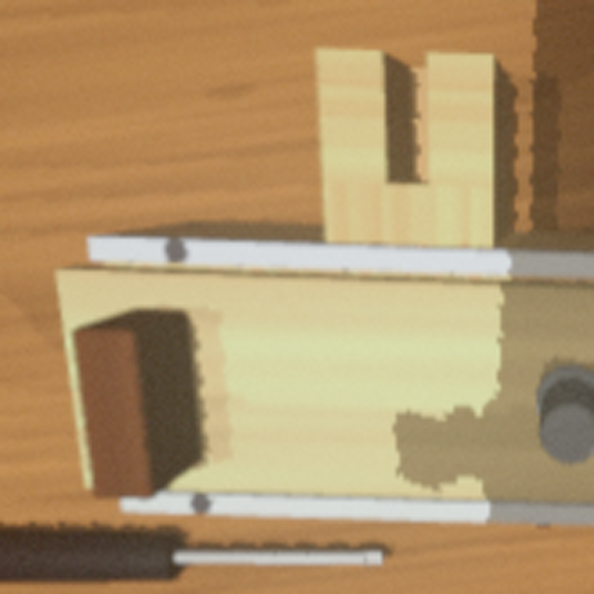

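View pics/w1b.png

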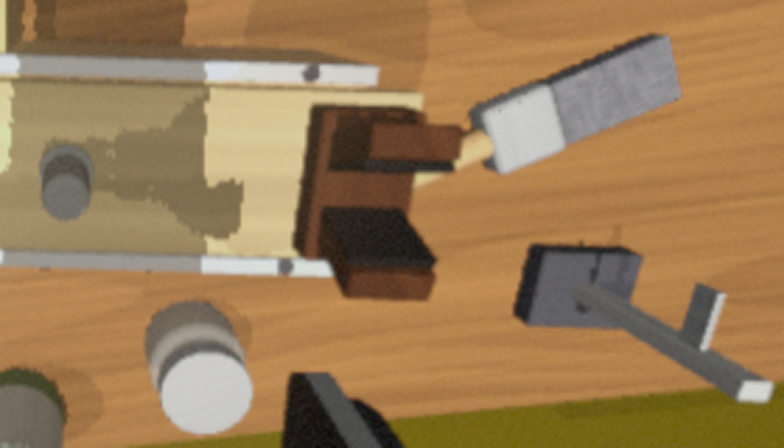

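```bash
cat > f.py <<'E'
from h import *
from scipy.optimize import least_squares
np.set_printoptions(precision=4,suppress=True)
w=snap('wrist')
a=lambda u,v:np.array((u,v))/3.6+(95,60)-.36
b=lambda u,v:np.array((u,v))/2.8+(230,110)-.32
O=[(a(384,182),(-.0975,.072,.09)),(a(427,183),(-.0825,.072,.09)),(a(317,48),(-.12,.115,.09)),(a(384,50),(-.0975,.115,.09)),(a(428,53),(-.0825,.115,.09)),(a(493,54),(-.06,.115,.09)),
(a(87,237),(-.2,.051,.1)),(a(122,512),(-.2,-.051,.1)),(a(57,270),(-.21,.04,.105)),(b(378,66),(.11,.051,.1)),(b(422,94),(.13,.04,.105)),(a(569,432),(-.03,0,.155))]
def f(x):
    c,s=np.cos(x[2]),np.sin(x[2])
    return np.concatenate([proj(w,(x[0]+c*p[0]-s*p[1],x[1]+s*p[0]+c*p[1],p[2]))-u for u,p in O])
r=least_squares(f,[.57,-.045,1.45],loss='soft_l1');print(r.x,np.degrees(r.x[2]));print(r.fun.reshape(-1,2))
np.save('stand.npy',r.x)
c,s=np.cos(r.x[2]),np.sin(r.x[2])
for n,p in dict(pin=(-.03,0),notch=(-.09,.09),cleat=(-.175,0),front=(.13,0)).items(): print(n,r.x[0]+c*p[0]-s*p[1],r.x[1]+s*p[0]+c*p[1])
print(atz(w,a(569,432),.155))
R=np.array([[c,-s],[s,c]])
for q in((700,286),(722,292),(712,288)):
  for z in(.0975,.105,.11):
    m=atz(w,b(*q),z);print(q,z,m,R.T@(m[:2]-r.x[:2]))
E
python3 f.py
```

```text
[ 0.5684 -0.0478  1.418 ] 81.24461412159417
[[ 0.6692  0.3479]
 [ 0.5056  0.483 ]
 [-0.3832 -0.0606]
 [-0.5057  0.0952]
 [-0.4341 -0.277 ]
 [-0.0891  0.1176]
 [ 0.3105 -0.2676]
 [ 0.2644 -0.5199]
 [-0.2398 -0.3792]
 [-0.2119 -0.0113]
 [ 0.0373 -0.2851]
 [ 0.1961  0.7109]]
pin 0.563815550999145 -0.07748828715636849
notch 0.4657313248641064 -0.12308965318295373
cleat 0.541744188543769 -0.22079863207034675
front 0.5881701578464564 0.08064726585215926
[ 0.563  -0.0776  0.155 ]
(700, 286) 0.0975 [0.6635 0.2284 0.0975] [ 0.2875 -0.052 ]
(700, 286) 0.105 [0.6596 0.2221 0.105 ] [ 0.2806 -0.0491]
(700, 286) 0.11 [0.657  0.2178 0.11  ] [ 0.2761 -0.0472]
(722, 292) 0.0975 [0.6681 0.2395 0.0975] [ 0.2991 -0.0548]
(722, 292) 0.105 [0.6641 0.2329 0.105 ] [ 0.292  -0.0519]
(722, 292) 0.11 [0.6614 0.2285 0.11  ] [ 0.2873 -0.0499]
(712, 288) 0.0975 [0.6653 0.2343 0.0975] [ 0.2936 -0.0529]
(712, 288) 0.105 [0.6614 0.2279 0.105 ] [ 0.2866 -0.05  ]
(712, 288) 0.11 [0.6588 0.2235 0.11  ] [ 0.282 -0.048]
```

>>> step_arm(increments=[[0,-0.003,-0.02,0,0,-1.8,-1],[0,-0.003,-0.045,0,0,-1.8,-1],[0,-0.003,-0.07,0,0,-1.8,-1],[0,-0.003,-0.095,0,0,-1.8,-1],[0,-0.003,-0.115,0,0,-1.8,-1],[0,-0.003,-0.135,0,0,-1.8,-1],[0,-0.003,-0.15,0,0,-1.8,-1],[0,-0.003,-0.165,0,0,-1.8,-1],[0,-0.003,-0.175,0,0,-1.8,-1],[0,-0.003,-0.183,0,0,-1.8,-1]])

```text
t: 4.13
eef_pos: [0.5631, -0.0787, 0.1174]
tool_rot: [-0.0, 0.077, 0.997, -0.0]
contact_force: [-0.2, -0.1, -0.3]
gripper_width: 0.999
```

Run:
```python
from h import *
np.set_printoptions(precision=4,suppress=True)
w=snap('wrist','w2.png');o=bot.get_obs();print(o['t'],o['eef_pos'],o['tool_rot'],o['contact_force'])
```

```text
4.1833 [ 0.5624 -0.0786  0.1163] [-0.0012  0.0769  0.997  -0.0001] [-0.3881  0.6447 -0.6629]
```

View pics/w2.png

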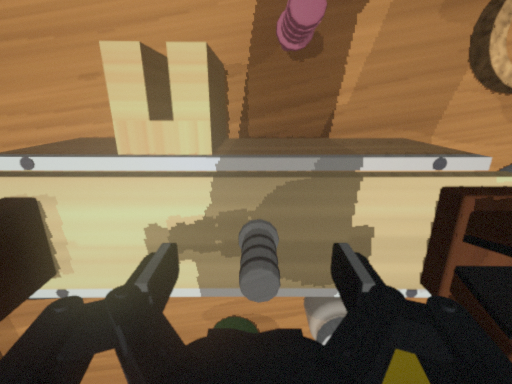

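>>> step_arm(increments=[[0,0,0.002,0,0,0,1],[0,0,0.002,0,0,0,1],[0,0,0.002,0,0,0,1],[0,0,0.002,0,0,0,1],[0,0,0.002,0,0,0,1],[0,0,0.002,0,0,0,1],[0,0,0.002,0,0,0,1],[0,0,0.002,0,0,0,1]], force=60)

```text
t: 4.85
eef_pos: [0.5639, -0.0783, 0.121]
tool_rot: [0.0, 0.077, 0.997, 0.0]
contact_force: [-0.8, 2.0, 6.8]
gripper_width: 0.22
```

>>> step_arm(increments=[[0,0,0.002,0,0,0,1],[0,0,0.006,0,0,0,1],[0,0,0.012,0,0,0,1],[0,0,0.018,0,0,0,1],[0,0,0.024,0,0,0,1],[0,0,0.03,0,0,0,1],[0,0,0.03,0,0,0,1]])

```text
t: 5.43
eef_pos: [0.5638, -0.0789, 0.1518]
tool_rot: [0.001, 0.077, 0.997, 0.0]
contact_force: [0.4, 3.6, 0.8]
gripper_width: 0.22
```

Run:
```python
from h import *
np.set_printoptions(precision=4,suppress=True)
w=snap('wrist','w3.png');o=bot.get_obs();print(o['t'],o['eef_pos'],o['tool_rot'],o['contact_force'])
```

```text
5.4833 [ 0.5637 -0.0789  0.1513] [0.0006 0.0771 0.997  0.0002] [0.8102 2.4142 0.7598]
```

View pics/w3.png

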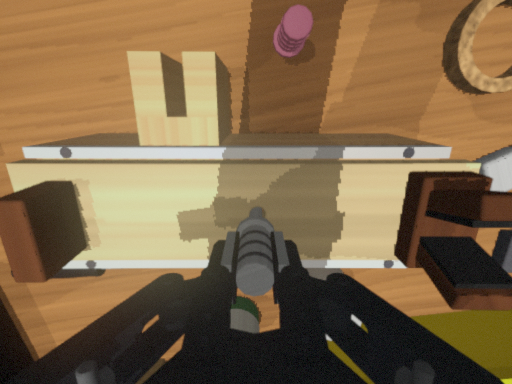

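>>> step_arm(increments=[[0,0,0.01,0,0,0,1],[0,0,0.02,0,0,0,1],[0,0,0.03,0,0,0,1],[0,0,0.04,0,0,0,1],[0,0,0.05,0,0,0,1],[0,0,0.055,0,0,0,1],[-0.02,-0.01,0.055,0,0,0,1],[-0.04,-0.02,0.055,0,0,0,1],[-0.06,-0.03,0.055,0,0,0,1],[-0.08,-0.036,0.055,0,0,0,1]])

```text
t: 6.32
eef_pos: [0.4822, -0.1161, 0.2056]
tool_rot: [0.0, 0.078, 0.997, -0.0]
contact_force: [-0.5, -0.6, -0.7]
gripper_width: 0.21
```

>>> step_arm(increments=[[-0.018,-0.008,0,0,0,0,1],[-0.018,-0.008,0,0,0,0,1],[-0.018,-0.008,0,0,0,0,1]])

```text
t: 6.57
eef_pos: [0.4647, -0.1234, 0.2058]
tool_rot: [0.0, 0.078, 0.997, 0.0]
contact_force: [0.4, 0.3, -2.6]
gripper_width: 0.215
```

Run:
```python
from h import *
np.set_printoptions(precision=4,suppress=True)
o=bot.get_obs();print(o['t'],o['eef_pos'],o['tool_rot'],o['contact_force'])
w=snap('wrist','w4.png');s=snap('side','s4.png')
i=cv2.imread('pics/s4.png');cv2.imwrite('pics/s4c.png',cv2.resize(i[140:270,180:340],None,fx=4.6,fy=4.6,interpolation=2)[:600])
# pin tip predicted
e=o['eef_pos'];
for r,n in((w,'w'),(s,'s')): print(n,proj(r,[e[0],e[1],e[2]+.019-.081]),proj(r,[.4657,-.1231,.09]))
```

```text
6.5667 [ 0.4647 -0.1234  0.2058] [0.0002 0.0779 0.997  0.0003] [ 0.3882  0.2854 -2.5514]
w [255.0682 206.9774] [255.4098 188.6001]
s [257.4543 214.8244] [257.7832 232.8331]
```

View pics/w4.png

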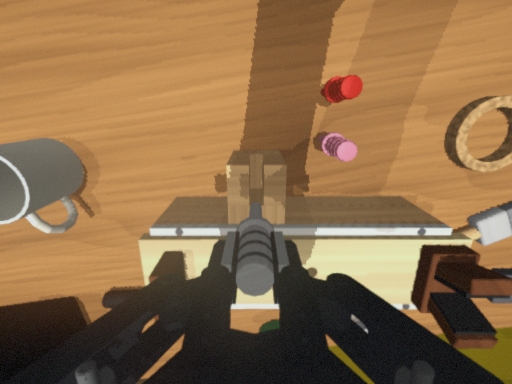

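View pics/s4c.png

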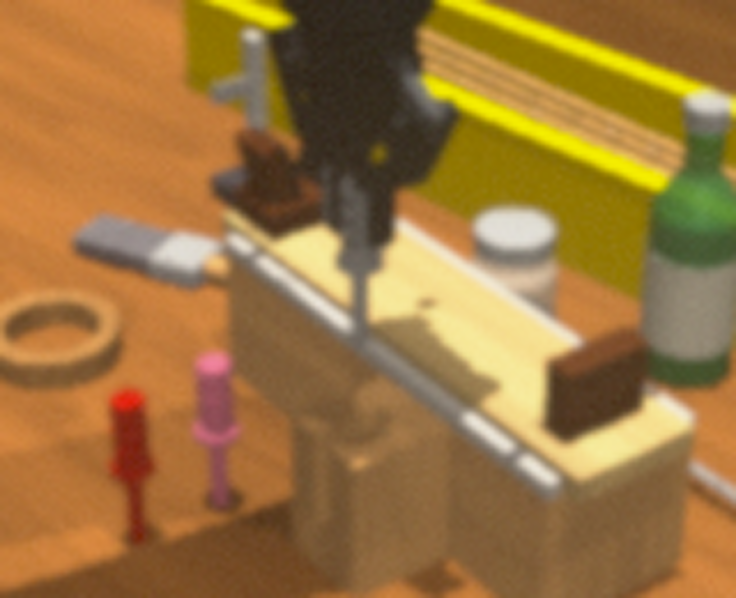

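Run:
```python
import cv2
a=cv2.imread('pics/w4.png');a=cv2.resize(a[140:260,190:330],None,fx=5,fy=5,interpolation=2)
cv2.imwrite('pics/w4c.png',cv2.convertScaleAbs(a,alpha=1.8,beta=10))
```

```text
(no output)
```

View pics/w4c.png

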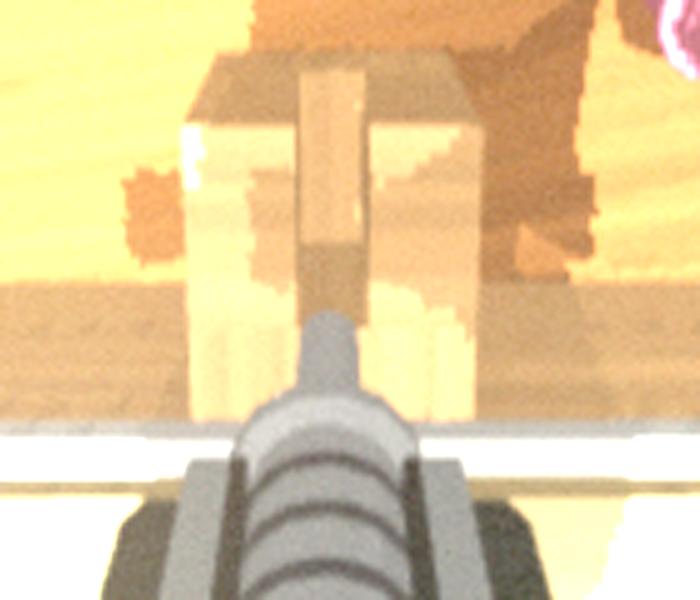

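>>> step_arm(increments=[[0.001,0,-0.015,0,0,0,1],[0.001,0,-0.03,0,0,0,1],[0.001,0,-0.042,0,0,0,1],[0.001,0,-0.052,0,0,0,1],[0.001,0,-0.062,0,0,0,1],[0.001,0,-0.072,0,0,0,1],[0.001,0,-0.08,0,0,0,1],[0.001,0,-0.088,0,0,0,1],[0.001,0,-0.094,0,0,0,1],[0.001,0,-0.094,0,0,0,1]])

```text
t: 7.5
eef_pos: [0.4657, -0.1228, 0.1102]
tool_rot: [-0.001, 0.077, 0.997, -0.0]
contact_force: [0.5, 0.5, -2.0]
gripper_width: 0.214
```

>>> step_arm(increments=[[0,0,-0.002,0,0,0,1],[0,0,-0.004,0,0,0,1],[0,0,-0.005,0,0,0,1],[0,0,-0.005,0,0,0,1]])

```text
t: 7.83
eef_pos: [0.4664, -0.1228, 0.1064]
tool_rot: [0.0, 0.077, 0.997, 0.0]
contact_force: [1.0, 0.5, -1.3]
gripper_width: 0.218
```

Run:
```python
from h import *
np.set_printoptions(precision=4,suppress=True)
o=bot.get_obs();print(o['t'],o['eef_pos'],o['tool_rot'],o['contact_force'])
s=snap('side','s5.png');w=snap('wrist','w5.png')
i=cv2.imread('pics/s5.png');cv2.imwrite('pics/s5c.png',cv2.resize(i[170:270,200:320],None,fx=5.5,fy=5.5,interpolation=2)[:600])
```

```text
7.8333 [ 0.4664 -0.1228  0.1064] [0.0001 0.0771 0.997  0.0001] [ 0.98    0.5303 -1.2519]
```

View pics/s5c.png

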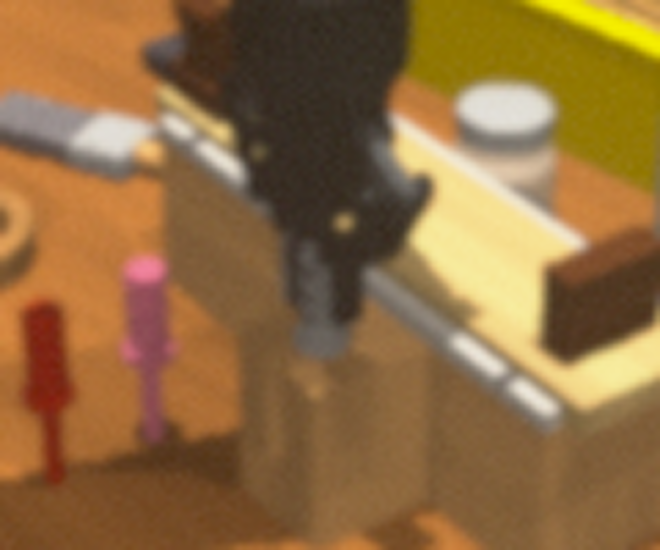

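View pics/w5.png

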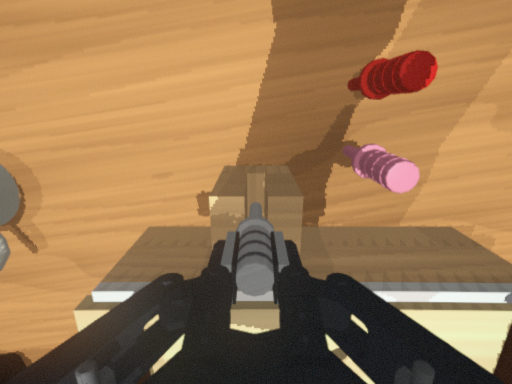

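>>> step_arm(increments=[[0,0,-0.001,0,0,0,1],[0,0,-0.002,0,0,0,1],[0,0,-0.002,0,0,0,1]])

```text
t: 8.18
eef_pos: [0.4669, -0.1229, 0.1058]
tool_rot: [0.0, 0.077, 0.997, 0.001]
contact_force: [-5.0, 1.6, 17.2]
gripper_width: 0.213
```

>>> step_arm(increments=[[0,0,0.001,0,0,0,1],[0,0,0.001,0,0,0,0.3],[0,0,0.001,0,0,0,0],[0,0,0.001,0,0,0,-0.5],[0,0,0.001,0,0,0,-1],[0,0,0.001,0,0,0,-1],[0,0,0.001,0,0,0,-1],[0,0,0.001,0,0,0,-1],[0,0,0.001,0,0,0,-1]])

```text
t: 8.93
eef_pos: [0.4663, -0.1228, 0.1053]
tool_rot: [-0.0, 0.077, 0.997, -0.0]
contact_force: [-0.4, 0.2, 0.4]
gripper_width: 0.998
```

>>> step_arm(increments=[[0,0,0.01,0,0,0,-1],[0,0,0.025,0,0,0,-1],[0,0,0.05,0,0,0,-1],[0,0,0.075,0,0,0,-1],[0,0,0.1,0,0,0,-1],[0,0,0.125,0,0,0,-1],[0,0,0.15,0,0,0,-1],[0.02,0,0.17,0,0,0,-1],[0.04,0.02,0.175,0,0,0,-1],[0.06,0.04,0.175,0,0,0,-1]])

```text
t: 9.77
eef_pos: [0.528, -0.0838, 0.2837]
tool_rot: [0.003, 0.079, 0.997, 0.0]
contact_force: [1.4, 0.4, -0.4]
gripper_width: 1.002
```

Run:
```python
from h import *
np.set_printoptions(precision=4,suppress=True)
o=bot.get_obs();print(o['t'],o['eef_pos'],o['tool_rot'],o['contact_force'])
s=snap('side','s6.png');w=snap('wrist','w6.png')
i=cv2.imread('pics/s6.png');cv2.imwrite('pics/s6c.png',cv2.resize(i[140:270,180:340],None,fx=4.6,fy=4.6,interpolation=2)[:600])
```

```text
9.7667 [ 0.528  -0.0838  0.2837] [0.0027 0.0788 0.9969 0.0004] [ 1.3797  0.355  -0.3807]
```

View pics/s6c.png

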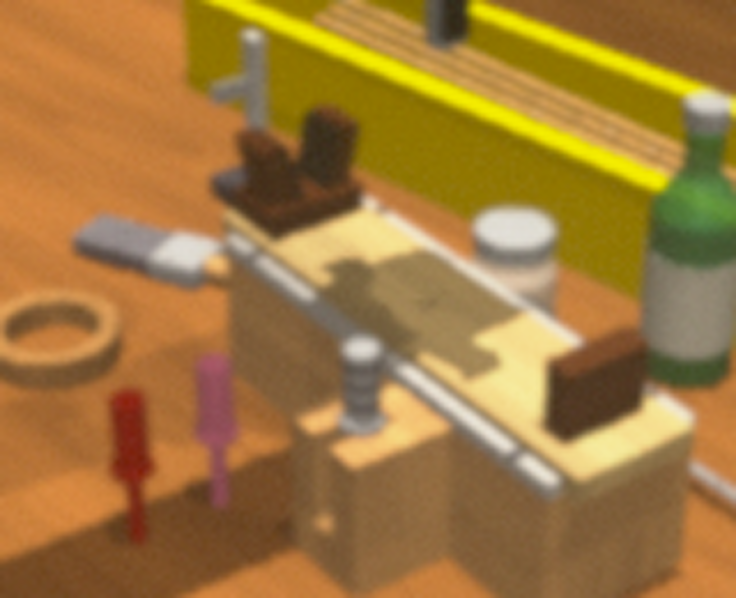

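View pics/w6.png

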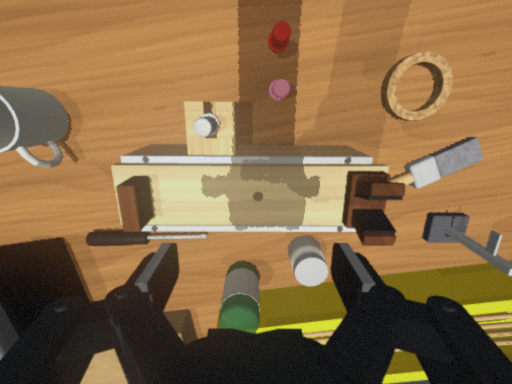

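>>> step_arm(increments=[[0.015,0.03,0.005,0,0,0,-1],[0.03,0.065,0.01,0,0,0,-1],[0.045,0.1,0.015,0,0,0,-1],[0.06,0.135,0.015,0,0,0,-1],[0.075,0.17,0.015,0,0,0,-1],[0.09,0.205,0.015,0,0,0,-1],[0.105,0.24,0.015,0,0,0,-1],[0.12,0.27,0.015,0,0,0,-1],[0.13,0.285,0.015,0,0,0,-1],[0.13,0.285,0.015,0,0,0,-1]])

```text
t: 10.7
eef_pos: [0.6565, 0.2076, 0.2946]
tool_rot: [-0.0, 0.074, 0.997, 0.0]
contact_force: [-0.0, 0.6, 0.7]
gripper_width: 1.001
```

Run:
```python
from h import *
np.set_printoptions(precision=4,suppress=True)
o=bot.get_obs();print(o['t'],o['eef_pos'],o['tool_rot'],o['contact_force'])
w=snap('wrist','w7.png');np.savez('w7.npz',**{k:w[k] for k in('intrinsics','D','extrinsics')})
for d in bot.place_of('mark','wrist')[:3]: p=px(d['location']);print(p,d['conf'],atz(w,p,.0975))
x0,y0,t=np.load('stand.npy');c,s=np.cos(t),np.sin(t)
i=cv2.imread('pics/w7.png')
for p in((.11,.051,.1),(.13,.04,.105),(-.0825,.072,.09),(.13,0,.105)): print(p,proj(w,(x0+c*p[0]-s*p[1],y0+s*p[0]+c*p[1],p[2])))
```

```text
10.7 [0.6565 0.2076 0.2946] [-0.0004  0.074   0.9973  0.0004] [-0.0084  0.5571  0.6855]
[277.4016 173.1072] 0.95 [0.6658 0.2363 0.0975]
(0.11, 0.051, 0.1) [123.0791  86.923 ]
(0.13, 0.04, 0.105) [139.7241  96.9641]
(-0.0825, 0.072, 0.09) [-43.4937  65.1522]
(0.13, 0, 0.105) [144.1451 131.7859]
```

View pics/w7.png

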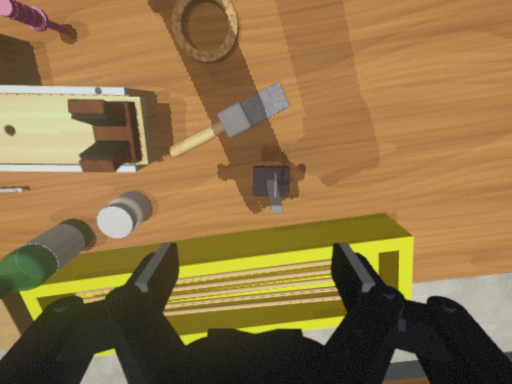

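Run:
```python
import cv2
a=cv2.imread('pics/w7.png');cv2.imwrite('pics/w7c.png',cv2.resize(a[145:225,230:320],None,fx=7,fy=7,interpolation=2))
a=cv2.imread('pics/w7.png');cv2.imwrite('pics/w7d.png',cv2.resize(a[75:185,60:160],None,fx=5,fy=5,interpolation=2))
```

```text
(no output)
```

View pics/w7c.png

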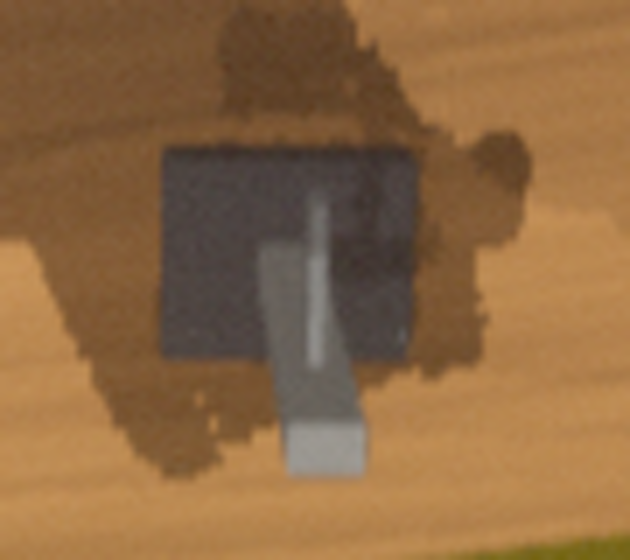

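View pics/w7d.png

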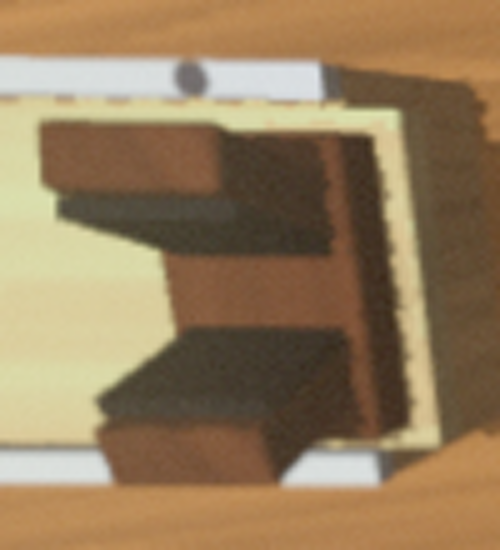

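Run:
```python
from h import *
np.set_printoptions(precision=4,suppress=True)
w=dict(np.load('w7.npz'));x0,y0,t=np.load('stand.npy');c,s=np.cos(t),np.sin(t);R=np.array([[c,-s],[s,c]])
f=lambda uv,z:R.T@(atz(w,uv,z)[:2]-[x0,y0])
print(f((275,171.6),.0975),f((275,171.6),.105),f((274.7,185),.105),f((277.4,173.1),.0975))
for q in((140,96.2),(147.6,163.6)): print('front',f(q,.105))
S=snap('side','s8.png');T=snap('top','t8.png')
print(w['extrinsics'])
for d in bot.place_of('mark','side')[:2]+bot.place_of('mark','top')[:2]: print(px(d['location']),d['conf'])
for X in(.28,.285,.29,.295):
  p=[*(R@[X,-.052]+[x0,y0]),.0975];print(X,proj(S,p),proj(T,p),proj(w,p))
a=cv2.imread('pics/s8.png');cv2.imwrite('pics/s8c.png',cv2.resize(a[135:205,200:280],None,fx=7,fy=7,interpolation=2))
```

```text
[ 0.2925 -0.051 ] [ 0.2918 -0.0492] [ 0.292  -0.0672] [ 0.2957 -0.053 ]
front [0.1304 0.0408]
front [ 0.1293 -0.0396]
[[ 0.1472 -0.9395 -0.3093  0.5765]
 [ 0.9891  0.1399  0.0455  0.2189]
 [ 0.0005 -0.3126  0.9499  0.4381]
 [ 0.      0.      0.      1.    ]]
[225.9968 161.0112] 0.55
[187.392  157.2096] 0.47
0.28 [227.3835 162.5439] [193.0393 157.4641] [265.538  172.2985]
0.285 [226.5813 162.0099] [191.6612 157.2662] [269.3279 172.3164]
0.29 [225.7835 161.4788] [190.2835 157.0684] [273.118  172.3341]
0.295 [224.99   160.9507] [188.9063 156.8706] [276.9083 172.3517]
```

View pics/s8c.png

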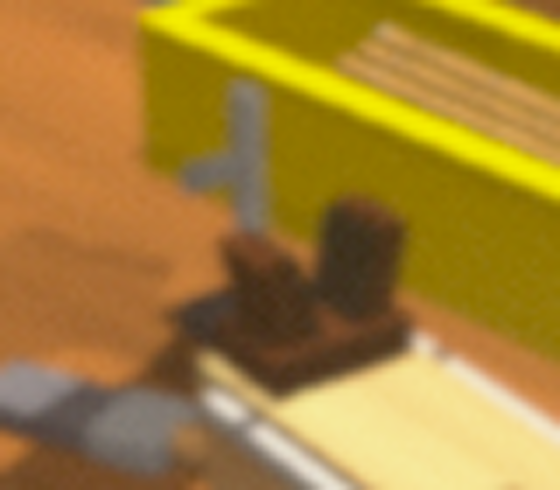

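>>> step_arm(increments=[[-0.008,-0.03,0,0,0,0,-1],[-0.018,-0.065,0,0,0,0,-1],[-0.027,-0.1,0,0,0,0,-1],[-0.036,-0.135,0,0,0,0,-1],[-0.045,-0.17,0,0,0,0,-1],[-0.055,-0.205,0,0,0,0,-1],[-0.064,-0.24,0,0,0,0,-1],[-0.074,-0.275,0,0,0,0,-1],[-0.083,-0.31,0,0,0,0,-1],[-0.092,-0.345,0,0,0,0,-1]])

```text
t: 11.83
eef_pos: [0.5627, -0.1454, 0.2959]
tool_rot: [0.0, 0.078, 0.997, 0.0]
contact_force: [-0.0, -1.0, -0.2]
gripper_width: 1.004
```

>>> step_arm(increments=[[-0.01,-0.035,0,0,0,0,-1],[-0.02,-0.065,0,0,0,0,-1],[-0.023,-0.08,-0.01,0,0,0,-1],[-0.023,-0.083,-0.03,0,0,0,-1],[-0.023,-0.083,-0.05,0,0,0,-1],[-0.023,-0.083,-0.065,0,0,0,-1],[-0.023,-0.083,-0.075,0,0,0,-1],[-0.023,-0.083,-0.075,0,0,0,-1]])

```text
t: 12.5
eef_pos: [0.5395, -0.2258, 0.2186]
tool_rot: [-0.002, 0.078, 0.997, 0.0]
contact_force: [-0.6, 0.1, 0.0]
gripper_width: 0.997
```

Run:
```python
from h import *
np.set_printoptions(precision=4,suppress=True)
o=bot.get_obs();print(o['t'],o['eef_pos'],o['tool_rot'],o['contact_force'],o['q'])
w=snap('wrist','w9.png');T=snap('top','t9.png')
for n,z in(('board_cleat',.1275),('bottle',0),('jar',0)):
  for c,r in(('wrist',w),('top',T)):
    for d in bot.place_of(n,c)[:1]: p=px(d['location']);print(n,c,p,d['conf'],atz(r,p,z))
x0,y0,t=np.load('stand.npy');c,s=np.cos(t),np.sin(t)
i=cv2.imread('pics/w9.png')
for p in((-.185,.028,.15),(-.165,.028,.15),(-.185,-.028,.15),(-.165,-.028,.15)):
    q=proj(w,(x0+c*p[0]-s*p[1],y0+s*p[0]+c*p[1],p[2]));print(q);cv2.circle(i,(int(q[0]+.5),int(q[1]+.5)),2,(0,255,0),-1)
cv2.imwrite('pics/w9o.png',i)
```

```text
12.5 [ 0.5395 -0.2258  0.2186] [-0.0017  0.0776  0.997   0.0004] [-0.6282  0.0776  0.0027] [-0.0989  0.3705  0.5007  1.8146 -0.2062  1.0117  1.8992]
board_cleat wrist [261.2224 200.1024] 0.69 [ 0.5446 -0.2207  0.1275]
board_cleat top [320.     188.5824] 0.94 [ 0.542  -0.2224  0.1275]
bottle wrist [260.7104 196.6848] 0.62 [ 0.5851 -0.2244  0.    ]
bottle top [289.0752 142.3104] 0.79 [ 0.7444 -0.1299  0.    ]
jar wrist [408.9856 251.7888] 0.78 [ 0.709  -0.0123  0.    ]
jar top [256.1024 148.992 ] 0.51 [ 0.7188 -0.0037  0.    ]
[249.3336 174.2328]
[273.6157 174.1772]
[249.8544 235.4349]
[272.3579 235.3914]
```

View pics/w9o.png

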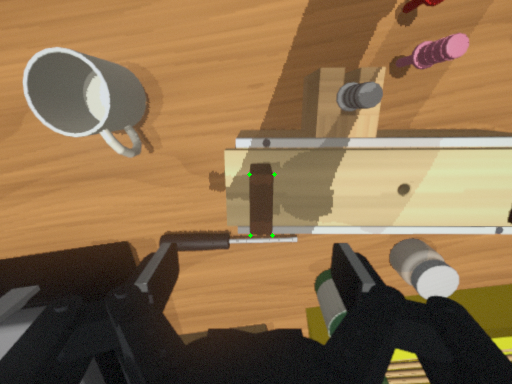

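>>> step_arm(increments=[[0.002,0.004,-0.015,0,0,0,-1],[0.002,0.004,-0.03,0,0,0,-1],[0.002,0.004,-0.045,0,0,0,-1],[0.002,0.004,-0.06,0,0,0,-1],[0.002,0.004,-0.072,0,0,0,-1],[0.002,0.004,-0.084,0,0,0,-1],[0.002,0.004,-0.092,0,0,0,-1],[0.002,0.004,-0.1,0,0,0,-1],[0.002,0.004,-0.104,0,0,0,-1],[0.002,0.004,-0.104,0,0,0,-1]])

```text
t: 13.73
eef_pos: [0.543, -0.2217, 0.1155]
tool_rot: [-0.001, 0.077, 0.997, 0.0]
contact_force: [0.3, -0.5, -0.2]
gripper_width: 0.996
```

Run:
```python
from h import *
np.set_printoptions(precision=4,suppress=True)
o=bot.get_obs();print(o['t'],o['eef_pos'],o['tool_rot'],o['contact_force'])
w=snap('wrist','w10.png')
```

```text
13.7333 [ 0.543  -0.2217  0.1155] [-0.0006  0.0771  0.997   0.0001] [ 0.3429 -0.543  -0.2334]
```

View pics/w10.png

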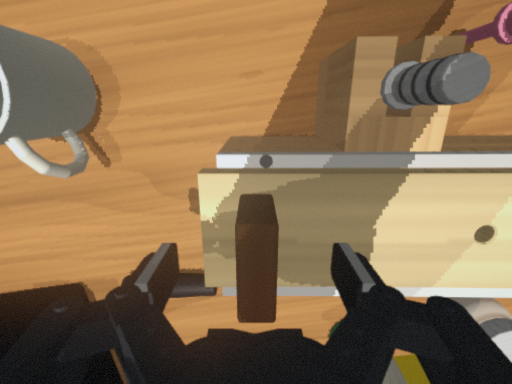

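>>> step_arm(increments=[[0,0,0,0,0,0,1],[0,0,0,0,0,0,1],[0,0,0,0,0,0,1],[0,0,0,0,0,0,1],[0,0,0,0,0,0,1],[0,0,0,0,0,0,1],[0,0,0,0,0,0,1],[0,0,0,0,0,0,1]], force=80)

```text
t: 14.45
eef_pos: [0.5436, -0.2218, 0.1167]
tool_rot: [0.0, 0.077, 0.997, 0.0]
contact_force: [-0.9, 0.9, 5.7]
gripper_width: 0.222
```

Run:
```python
from h import *
np.set_printoptions(precision=4,suppress=True)
o=bot.get_obs();print(o['t'],o['eef_pos'],o['tool_rot'],o['contact_force'],o['torque'],o['gripper_width'])
```

```text
14.45 [ 0.5436 -0.2218  0.1167] [0.0003 0.077  0.997  0.0001] [-0.9137  0.8845  5.681 ] [0.1582 0.1922 0.0617] 0.22155837366693054
```

>>> step_arm(increments=[[0.0005,0.003,0,0,0,0,1],[0.0015,0.01,0,0,0,0,1],[0.003,0.019,0,0,0,0,1],[0.0045,0.029,0,0,0,0,1],[0.006,0.039,0,0,0,0,1],[0.0075,0.049,0,0,0,0,1],[0.009,0.059,0,0,0,0,1],[0.0105,0.069,0,0,0,0,1],[0.012,0.079,0,0,0,0,1],[0.012,0.079,0,0,0,0,1]])

```text
t: 15.28
eef_pos: [0.5563, -0.1407, 0.1167]
tool_rot: [0.0, 0.076, 0.997, 0.0]
contact_force: [0.2, 0.5, 6.5]
gripper_width: 0.223
```

Run:
```python
from h import *
np.set_printoptions(precision=4,suppress=True)
o=bot.get_obs();print(o['t'],o['eef_pos'],o['tool_rot'],o['contact_force'],o['torque'],o['gripper_width'])
s=snap('side','s11.png');w=snap('wrist','w11.png')
i=cv2.imread('pics/s11.png');cv2.imwrite('pics/s11c.png',cv2.resize(i[140:270,180:340],None,fx=4.6,fy=4.6,interpolation=2)[:600])
```

```text
15.2833 [ 0.5563 -0.1407  0.1167] [0.0005 0.076  0.9971 0.0003] [0.2213 0.5016 6.5103] [ 0.0933  0.0286 -0.1482] 0.2228758293559755
```

View pics/s11c.png

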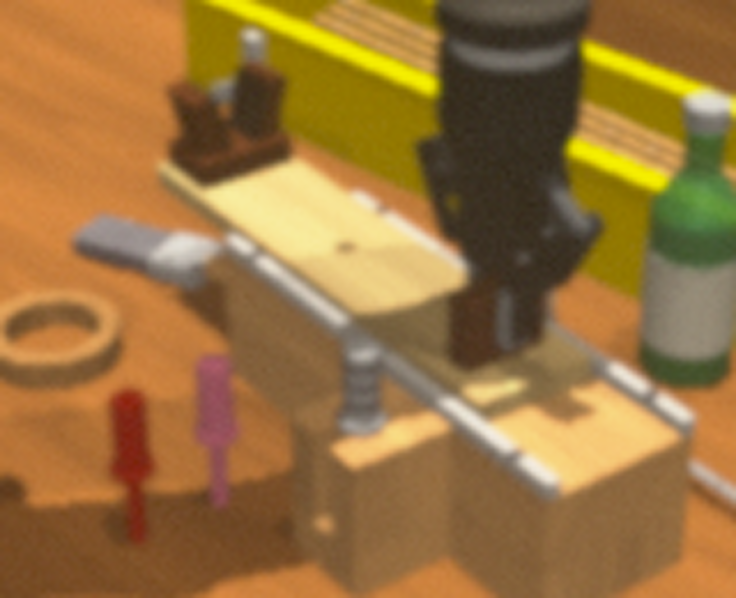

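View pics/w11.png

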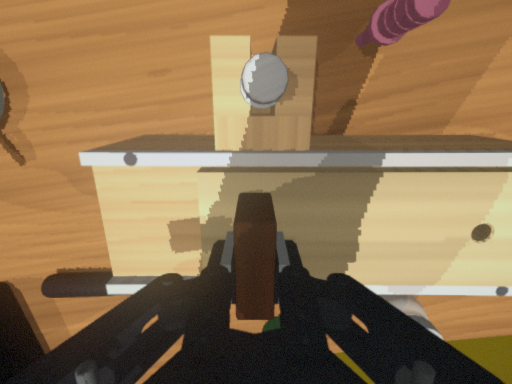

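>>> step_arm(increments=[[0.0005,0.003,0,0,0,0,1],[0.0015,0.01,0,0,0,0,1],[0.003,0.02,0,0,0,0,1],[0.0045,0.03,0,0,0,0,1],[0.006,0.04,0,0,0,0,1],[0.0075,0.05,0,0,0,0,1],[0.009,0.06,0,0,0,0,1],[0.0105,0.069,0,0,0,0,1],[0.0113,0.074,0,0,0,0,1],[0.0113,0.074,0,0,0,0,1]])

```text
t: 16.22
eef_pos: [0.5672, -0.0676, 0.1167]
tool_rot: [0.0, 0.076, 0.997, 0.0]
contact_force: [0.4, -2.3, 6.3]
gripper_width: 0.226
```

>>> step_arm(increments=[[0,0,0,0,0,0,1],[0,0,0,0,0,0,1]])

```text
t: 16.38
eef_pos: [0.5672, -0.0676, 0.1167]
tool_rot: [0.0, 0.077, 0.997, 0.0]
contact_force: [0.3, -1.6, 6.0]
gripper_width: 0.221
```

Run:
```python
from h import *
np.set_printoptions(precision=4,suppress=True)
o=bot.get_obs();print(o['t'],o['eef_pos'],o['tool_rot'],o['contact_force'],o['torque'],o['gripper_width'])
x0,y0,t=np.load('stand.npy');c,s=np.cos(t),np.sin(t);R=np.array([[c,-s],[s,c]])
print('tcp stand',R.T@(o['eef_pos'][:2]-[x0,y0]))
s=snap('side','s12.png');w=snap('wrist','w12.png');T=snap('top','t12.png')
np.savez('w12.npz',**{k:w[k] for k in('intrinsics','D','extrinsics')})
for n in('board_front','mark'):
  for cc,r in(('wrist',w),('top',T),('side',s)):
    for d in bot.place_of(n,cc)[:1]: p=px(d['location']);print(n,cc,p,d['conf'],R.T@(atz(r,p,.0975)[:2]-[x0,y0]))
i=cv2.imread('pics/s12.png');cv2.imwrite('pics/s12c.png',cv2.resize(i[120:230,160:280],None,fx=5.4,fy=5.4,interpolation=2)[:600])
i=cv2.imread('pics/t12.png');cv2.imwrite('pics/t12c.png',cv2.resize(i[135:215,160:260],None,fx=7,fy=7,interpolation=2)[:600])
```

```text
16.3833 [ 0.5672 -0.0676  0.1167] [0.0005 0.0765 0.9971 0.0004] [ 0.3316 -1.6167  5.9674] [-0.2602  0.0807  0.0079] 0.22068632754098788
tcp stand [-0.0197 -0.0019]
board_front top [189.7984 171.6096] 0.96 [0.2823 0.0005]
board_front side [212.8896 164.1984] 0.63 [ 0.2977 -0.0073]
mark top [184.6784 155.0976] 0.5 [ 0.3111 -0.0562]
mark side [224.1024 160.5888] 0.51 [ 0.2991 -0.0511]
```

View pics/s12c.png

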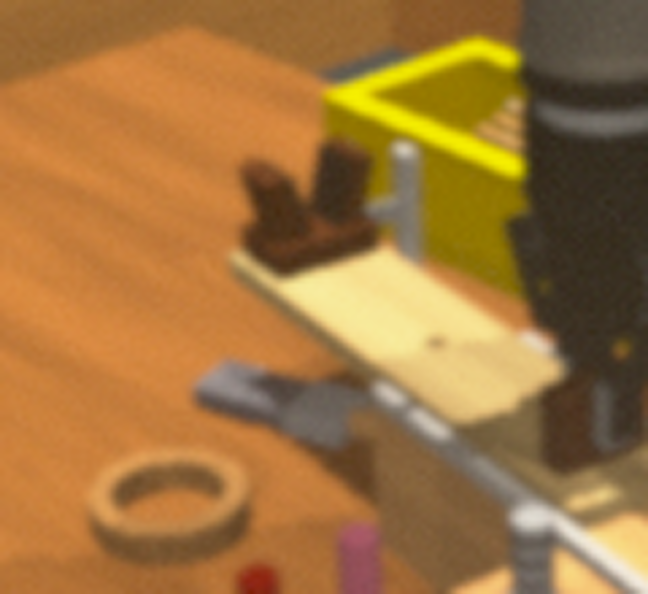

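View pics/w12.png

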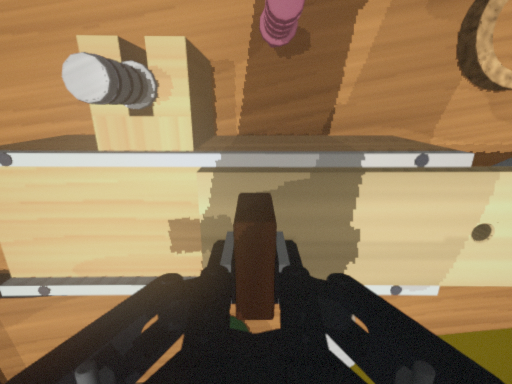

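View pics/t12c.png

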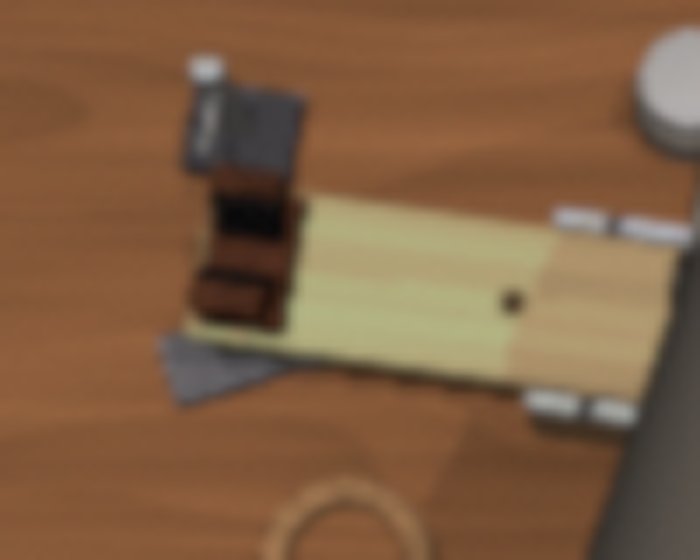

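Run:
```python
from h import *
x0,y0,t=np.load('stand.npy');c,s=np.cos(t),np.sin(t);R=np.array([[c,-s],[s,c]])
T=snap('top');S=snap('side')
for nm,r,(u0,v0,u1,v1) in(('top',T,(170,135,250,205)),('side',S,(190,130,260,190))):
    k=9
    im=cv2.cvtColor(r['color'],cv2.COLOR_RGB2BGR)[v0:v1,u0:u1];im=cv2.resize(im,None,fx=k,fy=k,interpolation=2)
    P=lambda X,Y,z:tuple(int(v) for v in (proj(r,[*(R@[X,Y]+[x0,y0]),z])-[u0,v0]+.5)*k)
    cv2.line(im,P(.286,.05,.105),P(.286,-.03,.105),(0,0,255),1)
    cv2.line(im,P(.292,-.052,.105),P(.292,-.08,.105),(0,255,0),1)
    cv2.line(im,P(.292,-.052,.0975),P(.292,-.08,.0975),(255,0,0),1)
    cv2.imwrite(f'pics/ov2_{nm}.png',im)
```

```text
(no output)
```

View pics/ov2_top.png

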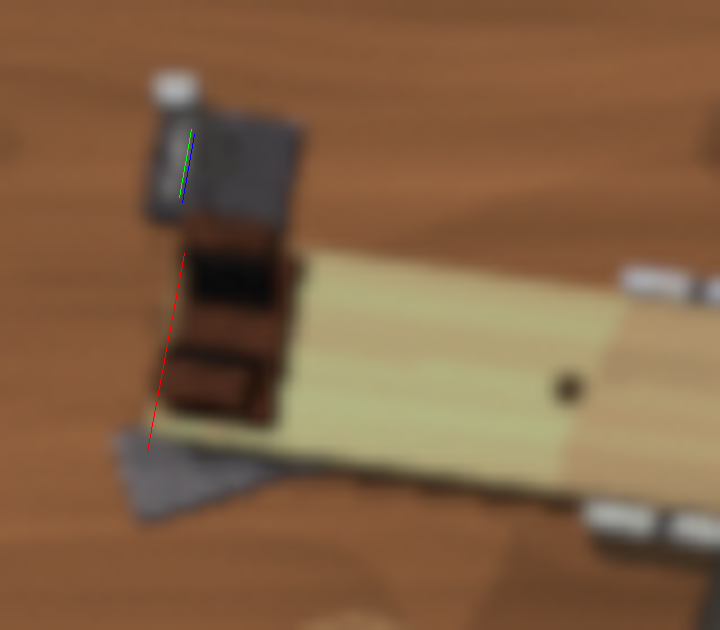

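View pics/ov2_side.png

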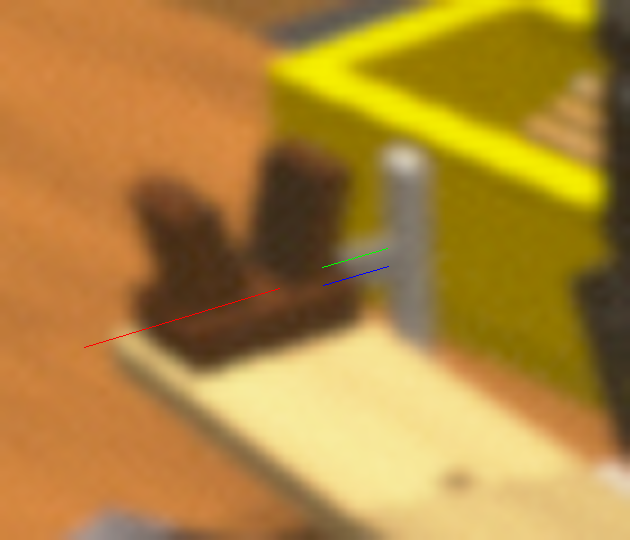

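>>> step_arm(increments=[[0.0003,0.002,0,0,0,0,1],[0.0006,0.004,0,0,0,0,1],[0.001,0.006,0,0,0,0,1],[0.001,0.007,0,0,0,0,1],[0.001,0.007,0,0,0,0,1],[0.001,0.007,0,0,0,0,1]])

```text
t: 17.43
eef_pos: [0.5679, -0.0624, 0.1168]
tool_rot: [0.0, 0.077, 0.997, -0.0]
contact_force: [-0.6, -4.7, 6.0]
gripper_width: 0.225
```

```bash
cat > ov3.py <<'E'
from h import *
np.set_printoptions(precision=4,suppress=True)
x0,y0,t=np.load('stand.npy');c,s=np.cos(t),np.sin(t);R=np.array([[c,-s],[s,c]])
o=bot.get_obs();print(o['t'],o['eef_pos'],o['contact_force'],o['gripper_width'],'tcp stand',R.T@(o['eef_pos'][:2]-[x0,y0]))
w=snap('wrist','w13.png')
def avg(n):
    rs=[bot.read_camera(n) for _ in range(8)];r=rs[0];r['color']=np.mean([q['color'].astype(float) for q in rs],0).astype(np.uint8);return r
T=avg('top');S=avg('side')
for nm,r,(u0,v0,u1,v1) in(('top',T,(180,138,235,195)),('side',S,(195,130,250,185))):
    k=10
    im=cv2.cvtColor(r['color'],cv2.COLOR_RGB2BGR)[v0:v1,u0:u1];im=cv2.resize(im,None,fx=k,fy=k,interpolation=2)
    P=lambda X,Y,z:tuple(int(v) for v in (proj(r,[*(R@[X,Y]+[x0,y0]),z])-[u0,v0]+.5)*k)
    cv2.line(im,P(.292,.06,.105),P(.292,-.08,.105),(0,255,0),1)
    cv2.imwrite(f'pics/ov3_{nm}.png',im)
E
python3 ov3.py
```

```text
17.4333 [ 0.5679 -0.0624  0.1168] [-0.5818 -4.671   5.9835] 0.22511117702356792 tcp stand [-0.0145 -0.0017]
```

View pics/ov3_top.png

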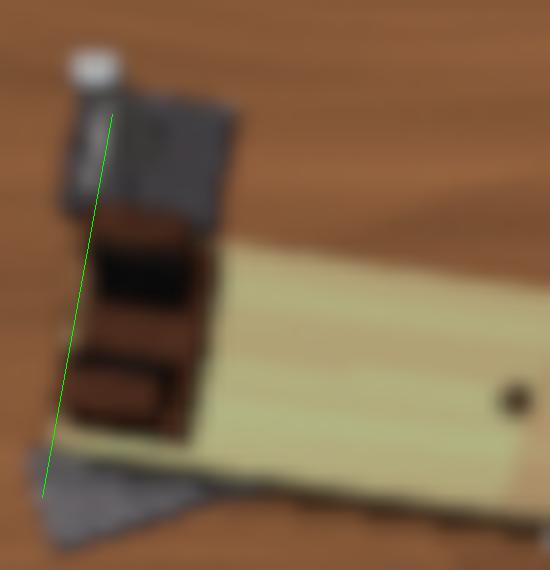

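View pics/ov3_side.png

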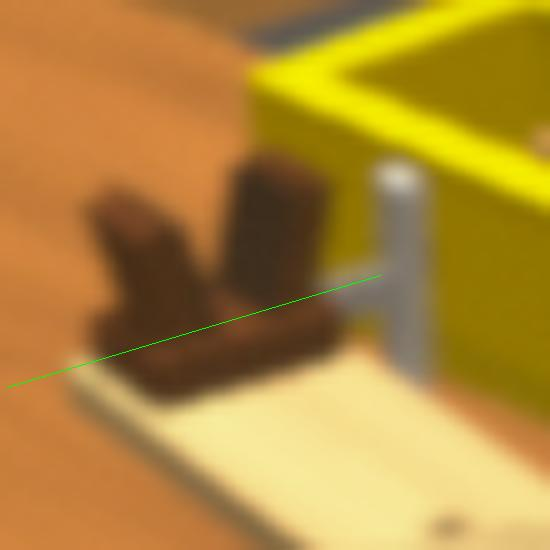

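View pics/w13.png

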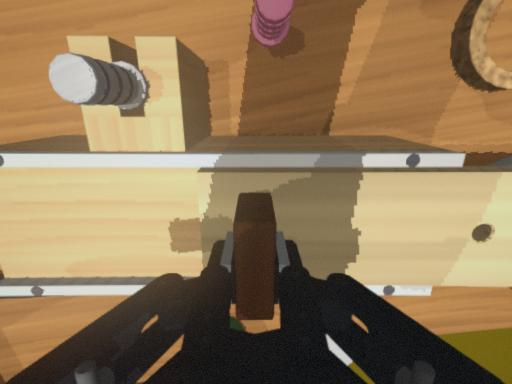

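>>> step_arm(increments=[[0.0002,0.001,0,0,0,0,1],[0.0003,0.002,0,0,0,0,1],[0.0003,0.002,0,0,0,0,1],[0.0003,0.002,0,0,0,0,1],[0.0003,0.002,0,0,0,0,1],[0.0003,0.002,0,0,0,0,1]])

```text
t: 18.78
eef_pos: [0.5681, -0.0606, 0.1168]
tool_rot: [0.0, 0.077, 0.997, -0.001]
contact_force: [-0.6, -4.9, 5.7]
gripper_width: 0.223
```

```bash
python3 ov3.py
python3 - <<'E'
from h import *
s=snap('side','s14.png');i=cv2.imread('pics/s14.png');cv2.imwrite('pics/s14c.png',cv2.resize(i[120:280,180:340],None,fx=3.7,fy=3.7,interpolation=2))
E
```

```text
18.7833 [ 0.5681 -0.0606  0.1168] [-0.607  -4.8963  5.7269] 0.22334441336752556 tcp stand [-0.0126 -0.0017]
```

View pics/ov3_top.png

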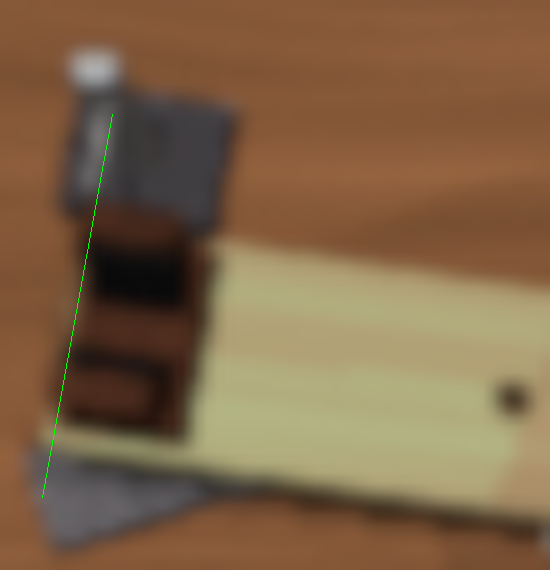

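View pics/s14c.png

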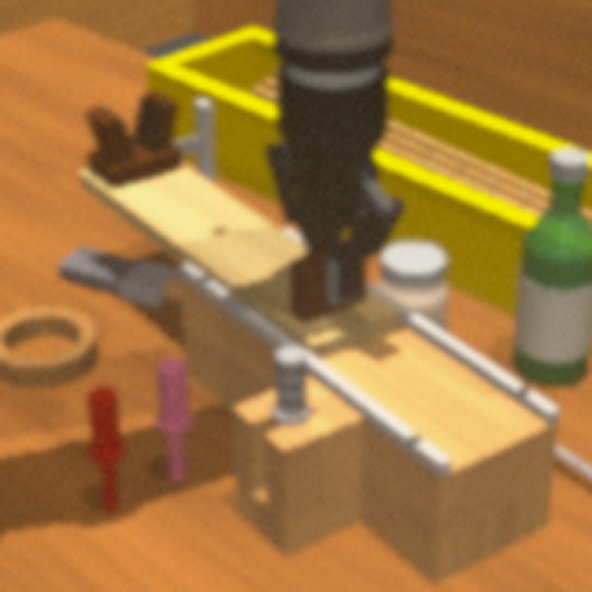

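Run:
```python
from station import bot
o=bot.get_obs();print(o['t'],o['eef_pos'],o['joint_vel'].round(3));print(bot.hand_in())
```

```text
19.6833 [ 0.56808578 -0.06060598  0.11673021] [-0.001 -0.001 -0.    -0.001 -0.003  0.     0.   ]
the job is handed in; nothing more can be done
None
```

The pin is parked and the board is at the mark; I handed in at 19.7 s. No verdict came back.

- **Pin:** I drew the grey steel pin straight up and lowered it into the notch until its collar touched the block, at about 17 N. I then released it. The last side picture shows it upright with its collar on the block. The red and pink look-alikes were left alone.
- **Board:** I gripped it by the cleat and slid it out along its guides. I was still holding it, flat and still, at hand-in.
- **Position at the mark:** My measurements put the blade tip at stand x ≈ 292.3 mm and the board's front end at ≈ 292.6 mm. The top camera's overlay puts the front end about 1 mm past the blade.
- **Network readings:** The `mark` readings disagreed with this. They ranged from 296 to 311 mm (stand x), so I relied on my own pixel measurements from the wrist pictures instead.
- **Forces at hand-in:** About 5 N of push along the slide and 6 N upward on the tool remained. The arm was not moving.

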